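Wedge up the front of an instrument and hold it

TASK

Take the orange levelling wedge by its black grip, lay it flat on the grey base plate in front of the instrument, and slide its thin end straight in under the middle of the instrument's front edge (between the front feet) until both front feet hang about 5 mm clear of the plate - the edge then sits on the wedge's yellow band - while the rear feet stay down. Finish holding: keep the grip closed on the wedge, pushed in place and flat on the plate, so that a colleague could fit new pads under the front feet. Do not touch the instrument with the robot, do not shift it from its place, and leave the other things on the table alone.

Things in the scene. Friction and masses are not known exactly. Their poses are not given: they have to be found in the camera images.
- wedge: Orange wedge, 0.14 kg, flat on the table at the right. Origin: on the underside, below the centre of its black upright grip (x -15 to 15, y -9 to 9, z 20 to 65 mm). +x points to the thin end. 40 mm wide. 20 mm thick from x = -25 to 65 mm, then the top slopes evenly (1 in 5) to 3 mm at the blunt thin end, x = 150 mm. Yellow band across the slope: x = 87.5 to 110 mm (15.5 to 11 mm thick).
- wedge_tip (a point): Middle of the wedge's thin end, on the underside (wedge x = 150 mm, z = 0); same axes as the wedge.
- base_plate: Fixed grey plate, 400 (x) x 220 (y) x 12 mm thick, origin at the centre of its underside, on the table. The instrument stands on its +x half; the wedge is laid on the bare -x half and pushed to +x. Stop bar behind the instrument (front face x = 184 mm, 12 mm high); 10 mm high rails beside it (inner faces y = -85 and 85 mm).
- base_top (a point): Centre of the base plate's top surface (12 mm above the table); same axes as the plate.
- instrument: White instrument, grey lid with blue and red labels, 180 (x) x 160 (y) x 99 mm high, 0.6 to 1.2 kg, loose on four black feet (20 x 20 x 8 mm high, in the corners, flush with front and rear; 110 mm between the front feet). Origin: centre, at the feet's undersides. The front with the display faces -x, to the bare half of the plate. Stands square to the plate, 4 mm before the stop bar.
- front_edge (a point): Middle of the instrument's lower front edge (x = -90, y = 0, z = 8 mm in its frame, same axes), 8 mm above the plate; the wedge enters below it. Once it touches, each 5 mm of further push lifts the edge 1 mm; the instrument pivots on its rear feet and may slip back up to 4 mm to the stop bar.
- foot_front_left (a point): Underside centre of the front foot on the instrument's +y side (x = -80 mm, y = 65 mm); at the plate's top surface when standing.
- foot_front_right (a point): Underside centre of the front foot on the -y side (x = -80 mm, y = -65 mm).
- feet_rear (a point): Point midway between the undersides of the two rear feet (x = 80 mm, y = 0).
- screwdriver: Screwdriver lying on the table on the right, about 200 mm long. Leave alone; origin at the centre of its underside.
- pliers: Pliers with red handles lying flat, about 140 mm long, 60 mm wide and 14 mm high. Leave alone; origin at the centre of its underside.
- bottle: Brown drinks bottle with red cap, 60 mm across, 190 mm tall, standing. Leave alone; origin at the centre of its underside.
- adapter: Black power adapter block, 100 x 50 x 32 mm, lying flat. Leave alone; origin at the centre of its underside.
- tape_roll: Yellow tape roll lying flat, 90 mm across, 24 mm high. Leave alone; origin at the centre of its underside.
- pad_jar: Clear jar of pads with black lid, 60 mm across, 70 mm tall, standing. Leave alone; origin at the centre of its underside.

How it is judged:
By the outcome, as a careful person would: the job done as asked, in the order asked, and still so for the second after the job is handed in, while the arm keeps its last pose, push and grip.
It also fails if it takes over 38 s, if anything falls off the work surface, if the arm or the gripper's body presses on something with over 40 N, if the wrist force passes 120 N, or if a joint passes its speed limit or range.

ROBOT

A 7-joint arm with a two-finger parallel gripper is mounted at the origin on the work surface. World frame = base frame: x ahead of the robot, y to its left, z up, the work surface at z = 0. Lengths are in m, angles in rad, forces in N, time in s.
With the tool pointing down it reaches from about 0.35 to 0.9 m from the base axis. Payload 8.1 kg.
Tool frame: the origin (TCP) lies midway between the tips of the shut fingers; the grasp point (between the pads) lies 19 mm behind it; z points along the fingers, y is the line along which they close (so a half turn about z gives the same grasp; the last joint's range is limited). The gripper opens to 92 mm and grips with 3 to 60 N. Pads are 19 mm wide; open, the fingers measure 130 mm over their backs; the gripper's body (75 mm by 190 mm) begins 47 mm behind the grasp point.
Start: joints at [-1.338, 0.434, 0.025, 1.573, -0.012, 1.134, -0.075], TCP at [0.206, 0.59, 0.227] pointing down, gripper open.
Joint ranges: [-2.62, 2.62], [-0.44, 2.09], [-1.27, 1.32], [0.08, 2.57], [-1.32, 4.46], [0.12, 2], [-2.74, 2.74]. Speed limits (rad/s): [2.22, 2.22, 3.01, 3.01, 3.14, 3.14, 3.14].

INTERFACE

Orientations are given as a rotation vector (axis times angle).
In Python, from cell import arm gives the robot as it stands.
- The arm moves only by the tool carry_out, never from a script. Its arguments are lists of equal length, an entry for each row: "claw": the finger opening in cm, from 0 to 9.18; "delta_pos": the shift along the tool's x, y, z in cm, a list of three; "angular": the turn, a rotation vector about the tool's x, y, z in rad, a list of three. In form: {"claw": [claw, ...], "delta_pos": [[dx, dy, dz], ...], "angular": [[ax, ay, az], ...]}. A call has 1 to 20 rows; each row shifts and turns the commanded pose from where the row before left it, along the tool's axes as they then stand; what a row does not reach is not made up. A row lasts 1/10 s, in which the tool goes at most 50 mm and 8.59 degrees, less where a joint would pass 70% of its speed; a pose out of reach is approached as far as the arm can. A call with a gripper value outside its range is refused whole. The fingers move at their own pace and stop on an object; "force" is the grip in N (left out, the last holds). Time passes only in rows, so rows that do not move let the fingers close. It gives the time, the measured TCP pose, the force, the opening and the grip force at its end, in the units of the state.
- arm.observe(): the state, without advancing time (a new reading comes with each control period).
- arm.get_image(name): name is "side" or "top"; returns a dict with "frame" (480x640x3 uint8, red, green, blue), "mtx" (3x3 intrinsics, pixels), "dist" ([k1, k2, p1, p2, k3] as OpenCV has them; the pictures are not rectified), "T" (4x4, takes a point from camera to world coordinates). Camera axes: x right, y down, z forward; pixel columns grow to the right and rows downward; lengths in m; the calibration is good to about 2 mm. A picture is of the moment at which its call begins. There is no depth.
- arm.sign_off(): hands the job in; it is judged then, once.
Trained networks look in a picture, given as the dict that the camera call returned (one of the last four; its "shot" number tells which), for a name from the list of things; names that differ only in an ending like _2 or _b are one class to them, and where a whole thing is asked for, a point or a joint stands for the part that bears it (a point fixed in the world has none). Each returns a list of dicts, best first, with "conf" (0 to 1); they miss things now and then, are a little off and sometimes report something else, mostly with a low value. They report only what shows in the picture. A call takes as long as a camera call.
- arm.look_for(label, picture): "centre" ([column, row] as shares, 0 to 1, of the picture: columns of its width, rows of its height, amid what is visible of it).
- arm.trace(label, picture): "region" (480x640 bool, what is visible of it) and "centre" ([column, row] as shares, 0 to 1, of the picture: columns of its width, rows of its height, amid what is visible of it).
- arm.place_of(label, picture): "centre" ([column, row] as shares, 0 to 1, of the picture: columns of its width, rows of its height: a listed point, or the origin of a listed thing).
The state is a dict: "clock": time; "joints": joint angles; "dq": joint speeds; "joint_efforts": joint torques, N m; "position": TCP position; "ee_rot": TCP orientation; "force": force on the tool from outside, world axes, zero at the start; "ft_torque": the same for the moment, N m; "width": opening from 0.0 (shut) to 1.0 (fully open); "gripper_force": force on a finger pad.
Only numpy, scipy, OpenCV 4.12 (cv2) and the standard library are available. Lean on these libraries where they do the work, as an engineer would, in place of code of your own. Each camera call takes 0.05 s, during which the arm holds its last target. There are 200 camera calls.

## Working session

There is one attempt and no reset: what is moved stays moved. The work goes in short steps, Python scripts to look and compute and a tool call to move; the robot and the scene stay as the last step left them, time stands still between calls to the robot, and variables do not carry over. Pictures are saved under pics/ and viewed, at most 10 in all, crops included, and the job is handed in when it is done.

Besides the shell and the picture viewer there is one more tool, called in YAML: its name, and indented under it one key for each argument. carry_out: Moves the arm, as the interface text tells. Its arguments: {"type":"object","properties":{"claw":{"type":"array","items":{"type":"number"}},"delta_pos":{"type":"array","items":{"type":"array","items":{"type":"number"}}},"angular":{"type":"array","items":{"type":"array","items":{"type":"number"}}},"force":{"type":"number"}},"required":["claw","delta_pos","angular"]}

```bash
mkdir -p pics; ls; cat > h.py <<'E'
import numpy as np,cv2
from scipy.spatial.transform import Rotation as R
from cell import arm
def ray(p,uv):
    u=np.array(uv,float)*[640,480]
    n=cv2.undistortPoints(u.reshape(1,1,2),p["mtx"],np.array(p["dist"]))[0,0]
    T=np.array(p["T"]); d=T[:3,:3]@np.r_[n,1]; return T[:3,3],d/np.linalg.norm(d)
def onz(p,uv,z):
    o,d=ray(p,uv); return o+d*(z-o[2])/d[2]
def proj(p,X):
    T=np.linalg.inv(np.array(p["T"])); X=np.atleast_2d(X)
    return cv2.projectPoints(np.float64(X),cv2.Rodrigues(T[:3,:3])[0],T[:3,3],p["mtx"],np.array(p["dist"]))[0][:,0]
def tri(rs):
    A=sum(np.eye(3)-np.outer(d,d) for o,d in rs); b=sum((np.eye(3)-np.outer(d,d))@o for o,d in rs)
    return np.linalg.solve(A,b)
def save(p,name): cv2.imwrite("pics/"+name,cv2.cvtColor(p["frame"],cv2.COLOR_RGB2BGR))
E
python3 - <<'E'
from h import *
np.set_printoptions(precision=4,suppress=True)
ps={n:arm.get_image(n) for n in("top","side")}
for n,p in ps.items(): save(p,n+"0.png"); print(n,np.array(p["T"]))
Z=dict(wedge=0,wedge_tip=0,base_plate=0,base_top=.012,instrument=.012,front_edge=.02,foot_front_left=.012,foot_front_right=.012,feet_rear=.012,screwdriver=0,pliers=0,bottle=0,adapter=0,tape_roll=0,pad_jar=0)
for l,z in Z.items():
    for n,p in ps.items():
        r=arm.place_of(l,p)[:2]
        print(l,n,[(round(q["conf"],2),np.array(q["centre"])*[640,480],onz(p,q["centre"],z)) for q in r])
s=arm.observe();print(s)
E
```

```text
pics
top [[ 0.058  -0.9733  0.2221  0.28  ]
 [-0.9983 -0.0569  0.0112 -0.0029]
 [ 0.0018 -0.2224 -0.975   1.316 ]
 [ 0.      0.      0.      1.    ]]
side [[ 0.9439 -0.1986  0.264   0.1386]
 [-0.3296 -0.5105  0.7942 -1.3175]
 [-0.023  -0.8366 -0.5473  0.9514]
 [ 0.      0.      0.      1.    ]]
wedge top [(0.62, array([420.288, 270.48 ]), array([ 0.5094, -0.2768,  0.    ]))]
wedge side [(0.78, array([322.368, 310.176]), array([ 0.5057, -0.2725,  0.    ]))]
wedge_tip top [(0.55, array([398.528, 219.312]), array([ 0.6479, -0.2157,  0.    ])), (0.22, array([119.872, 298.08 ]), array([0.389 , 0.5161, 0.    ]))]
wedge_tip side [(0.95, array([363.584, 287.808]), array([ 0.653 , -0.2215, -0.    ]))]
base_plate top [(0.85, array([253.696, 238.176]), array([0.5718, 0.176 , 0.    ]))]
base_plate side [(0.63, array([296.192, 227.184]), array([0.5715, 0.1752, 0.    ])), (0.56, array([224.896, 195.312]), array([0.3834, 0.5044, 0.    ]))]
base_top top [(0.56, array([254.976, 238.176]), array([0.5694, 0.1709, 0.012 ]))]
base_top side [(0.79, array([294.976, 226.608]), array([0.5632, 0.1615, 0.012 ]
[... 2165 characters left out ...]
ay([ 0.7441, -0.2758,  0.    ])), (0.43, array([312.384, 172.32 ]), array([0.77  , 0.0281, 0.    ]))]
pad_jar side [(0.97, array([400.192, 295.296]), array([ 0.7371, -0.2909,  0.    ]))]
{'clock': 1.6, 'joints': array([-1.3376,  0.4345,  0.025 ,  1.5732, -0.0116,  1.134 , -0.0751]), 'dq': array([ 0.0004, -0.0009, -0.0004,  0.0004,  0.0015, -0.0001,  0.0005]), 'joint_efforts': array([  0.0008, -66.7659,   0.9843, -31.4795,  -0.0606,   0.033 ,
         0.    ]), 'position': array([0.206 , 0.5901, 0.2267]), 'ee_rot': array([ 0.5251,  3.0974, -0.    ]), 'force': array([ 0.388 ,  0.2285, -0.461 ]), 'ft_torque': array([ 0.0262,  0.001 , -0.0556]), 'gripper_force': 0.0, 'width': 0.9996675249559203}
```

View pics/top0.png

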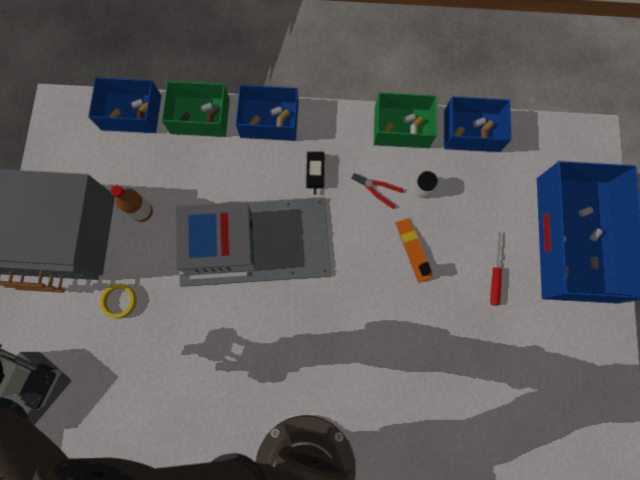

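View pics/side0.png

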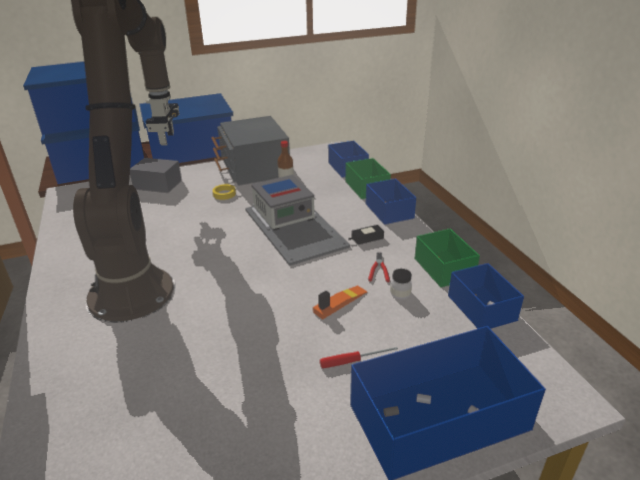

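Top view: orange wedge with its grip at (425,268) and tip at (403,222). The plate spans columns 177–330, its bare half on the right (world −y); the instrument front is near column 253. The side view agrees with this. Next I'll refine both poses with silhouette fits.

```bash
cat > fit.py <<'E'
from h import *
from scipy.optimize import minimize
def box(x0,x1,y0,y1,z0,z1): return np.array([[x,y,z] for x in(x0,x1) for y in(y0,y1) for z in(z0,z1)])*1e-3
PL=[box(-200,200,-110,110,0,12)]; IN=[box(0,180,-80,80,20,111)]
pr=[[x,y,z] for y in(-20,20) for x,z in((-25,0),(-25,20),(65,20),(150,3),(150,0))]
WE=[np.array(pr)*1e-3,box(-15,15,-9,9,20,65)]
def render(p,parts,v,z=0):
    M=np.zeros((480,640),np.uint8); c,s=np.cos(v[2]),np.sin(v[2])
    for P in parts:
        W=P@np.array([[c,s,0],[-s,c,0],[0,0,1]])+[v[0],v[1],z]
        q=cv2.convexHull(np.float32(proj(p,W)))
        cv2.fillPoly(M,[np.int32(np.round(q*256))],255,cv2.LINE_AA,8)
    return M/255.
def fit(obs,v0,z=0):
    # obs: (p,mask,parts)
    def f(v):
        r=0
        for p,m,parts in obs:
            A=render(p,parts,v,z); r+=1-np.minimum(A,m).sum()/np.maximum(A,m).sum()
        return r
    S=np.array(v0)+np.array([[0,0,0],[.012,0,0],[0,.012,0],[0,0,.08]])-[.003,.003,.02]
    o=minimize(f,v0,method="Nelder-Mead",options=dict(initial_simplex=S,xatol=1e-5,fatol=1e-5)); return o.x,o.fun
E
python3 - <<'E'
from fit import *
import pickle
np.set_printoptions(precision=4,suppress=True)
ps={n:arm.get_image(n) for n in("top","side")}
D={}
for n,p in ps.items():
    for l in("base_plate","instrument","wedge"):
        r=arm.trace(l,p); 
        for q in r[:2]: print(n,l,q["conf"],q["region"].sum(),np.array(q["centre"])*[640,480])
        D[n,l]=r[0]["region"] if r else None
pickle.dump((ps,D),open("d.pkl","wb"))
U={n:(ps[n],D[n,"base_plate"]|D[n,"instrument"],PL+IN) for n in ps}
I={n:(ps[n],D[n,"instrument"],IN) for n in ps}
W={n:(ps[n],D[n,"wedge"],WE) for n in ps}
for nm,X,v0 in(("plate",U,[.57,.174,1.68]),("instr",I,[.57,.174,1.68]),("wedge",W,[.508,-.274,.41])):
    for k in(["top","side"],["top"],["side"]): print(nm,k,fit([X[n] for n in k],v0))
print(arm.observe()["clock"])
E
```

```text
top base_plate 0.8 6772 [283.392 244.512]
top instrument 0.75 5185 [211.712 237.792]
top wedge 0.96 1076 [411.584 250.416]
side base_plate 0.72 2796 [304.832 236.496]
side base_plate 0.52 542 [343.424 359.376]
side instrument 0.77 2478 [283.712 200.784]
side instrument 0.28 873 [330.88 300.  ]
side wedge 0.69 850 [333.888 299.52 ]
plate ['top', 'side'] (array([0.5633, 0.1763, 1.6968]), np.float64(0.08612288770271981))
plate ['top'] (array([0.5643, 0.1759, 1.7019]), np.float64(0.0388164750348825))
plate ['side'] (array([0.5632, 0.178 , 1.7008]), np.float64(0.04212719643701035))
instr ['top', 'side'] (array([0.5624, 0.1759, 1.6942]), np.float64(0.09451695798395743))
instr ['top'] (array([0.5635, 0.1758, 1.7004]), np.float64(0.03871414009028684))
instr ['side'] (array([0.557 , 0.173 , 1.6563]), np.float64(0.04264895409933578))
wedge ['top', 'side'] (array([ 0.5095, -0.2812,  0.4021]), np.float64(0.18676178811579824))
wedge ['top'] (array([ 0.5077, -0.28  ,  0.3743]), np.float64(0.07405764666447712))
wedge ['side'] (array([ 0.509 , -0.281 ,  0.3985]), np.float64(0.10384553179313016))
2.0
```

```bash
cat >> h.py <<'E'
def down(yaw_y): # tool z down, tool y at world angle yaw_y
    y=np.array([np.cos(yaw_y),np.sin(yaw_y),0]); z=np.array([0,0,-1.]); return R.from_matrix(np.c_[np.cross(y,z),y,z])
def need(t,Rt):
    s=arm.observe(); Rc=R.from_rotvec(s["ee_rot"])
    print("clock",s["clock"],"pos",s["position"],"F",s["force"],"w",s["width"]*9.18,"gf",s["gripper_force"])
    print("dpos tool cm",Rc.inv().apply(np.array(t)-s["position"])*100,"rot",(Rc.inv()*Rt).as_rotvec())
E
python3 - <<'E'
from h import *
np.set_printoptions(precision=4,suppress=True)
# straight world path in n rows with rotation tz per row: tool-frame deltas
s=arm.observe();Rc=R.from_rotvec(s["ee_rot"]);t=np.array([.509,-.2805,.227]);Rt=down(.395-np.pi/2)
need(t,Rt)
yaw=np.deg2rad(70.8); end=.395-np.pi/2; N=20
p0=s["position"]
# arc about the base: azimuth and radius interpolation
az=np.linspace(np.arctan2(p0[1],p0[0]),np.arctan2(t[1],t[0]),N+1); ra=np.linspace(np.hypot(*p0[:2]),np.hypot(*t[:2]),N+1)
P=np.c_[ra*np.cos(az),ra*np.sin(az),np.full(N+1,p0[2])]
ys=np.linspace(yaw,end,N+1)
for i in range(N): print(np.round(down(ys[i]).inv().apply(P[i+1]-P[i])*100,2),(ys[i+1]-ys[i]))
E
```

```text
clock 2.0 pos [0.206  0.5901 0.2267] F [-0.068   0.129  -0.1372] w 9.171524599267848 gf 0.0
dpos tool cm [-57.3038 -72.2083  -0.0301] rot [ 0.     -0.0001  2.4107]
[-5.41 -0.46  0.  ] -0.12057447186034409
[-5.4  -0.28  0.  ] -0.12057447186034409
[-5.39 -0.09  0.  ] -0.12057447186034409
[-5.37  0.09  0.  ] -0.12057447186034409
[-5.34  0.26  0.  ] -0.12057447186034409
[-5.31  0.44  0.  ] -0.12057447186034409
[-5.28  0.62  0.  ] -0.12057447186034409
[-5.23  0.79  0.  ] -0.12057447186034409
[-5.19  0.96  0.  ] -0.12057447186034409
[-5.13  1.13  0.  ] -0.12057447186034409
[-5.07  1.3   0.  ] -0.12057447186034409
[-5.01  1.46  0.  ] -0.12057447186034409
[-4.94  1.62  0.  ] -0.12057447186034409
[-4.86  1.78  0.  ] -0.12057447186034409
[-4.78  1.93  0.  ] -0.12057447186034409
[-4.7   2.09  0.  ] -0.12057447186034409
[-4.61  2.23  0.  ] -0.12057447186034409
[-4.51  2.38  0.  ] -0.12057447186034409
[-4.42  2.52  0.  ] -0.12057447186034409
[-4.31  2.65  0.  ] -0.12057447186034409
```

carry_out:
  claw: [7, 7, 7, 7, 7, 7, 7, 7, 7, 7, 7, 7, 7, 7, 7, 7, 7, 7, 7, 7]
  delta_pos:
    - [-4, -0.3, 0]
    - [-4, -0.2, 0]
    - [-4, -0.1, 0]
    - [-4, 0, 0]
    - [-4, 0.1, 0]
    - [-4, 0.2, 0]
    - [-4, 0.3, 0]
    - [-4, 0.4, 0]
    - [-4, 0.5, 0]
    - [-4, 0.6, 0]
    - [-4, 0.7, 0]
    - [-4, 0.8, 0]
    - [-4, 0.9, 0]
    - [-4, 1, 0]
    - [-4, 1.1, 0]
    - [-4, 1.2, 0]
    - [-4, 1.3, 0]
    - [-4, 1.4, 0]
    - [-4, 1.5, 0]
    - [-4, 1.6, 0]
  angular:
    - [0, 0, 0.096]
    - [0, 0, 0.096]
    - [0, 0, 0.096]
    - [0, 0, 0.096]
    - [0, 0, 0.096]
    - [0, 0, 0.096]
    - [0, 0, 0.096]
    - [0, 0, 0.096]
    - [0, 0, 0.096]
    - [0, 0, 0.096]
    - [0, 0, 0.096]
    - [0, 0, 0.096]
    - [0, 0, 0.096]
    - [0, 0, 0.096]
    - [0, 0, 0.096]
    - [0, 0, 0.096]
    - [0, 0, 0.096]
    - [0, 0, 0.096]
    - [0, 0, 0.096]
    - [0, 0, 0.096]

```text
clock: 4.0
position: [0.5463, -0.0791, 0.2269]
ee_rot: [2.841, 1.341, 0.001]
force: [1.3, -0.5, 0.9]
width: 0.762
gripper_force: 0.0
```

```bash
python3 - <<'E'
from h import *
np.set_printoptions(precision=4,suppress=True)
need([.509,-.2805,.15],down(.395-np.pi/2))
E
```

```text
clock 4.0 pos [ 0.5463 -0.0791  0.2269] F [ 1.3121 -0.471   0.9289] w 6.9974603931657535 gf 0.0
dpos tool cm [-17.9243   9.9168   7.6877] rot [ 0.0004 -0.0005  0.487 ]
```

carry_out:
  claw: [7, 7, 7, 7, 7, 7, 7, 7, 7, 7, 7]
  delta_pos:
    - [-3.6, 2, 1.5]
    - [-3.6, 2, 1.5]
    - [-3.6, 2, 1.5]
    - [-3.6, 2, 1.5]
    - [-3.5, 1.9, 1.5]
    - [0, 0, 0]
    - [0, 0, 0]
    - [0, 0, 0]
    - [0, 0, 0]
    - [0, 0, 0]
    - [0, 0, 0]
  angular:
    - [0, 0, 0]
    - [0, 0, 0]
    - [0, 0, 0]
    - [0, 0, 0]
    - [0, 0, 0]
    - [0, 0, 0.1]
    - [0, 0, 0.1]
    - [0, 0, 0.1]
    - [0, 0, 0.1]
    - [0, 0, 0.087]
    - [0, 0, 0]

```text
clock: 5.1
position: [0.51, -0.2785, 0.1516]
ee_rot: [3.08, 0.621, -0.0]
force: [-0.3, 1.8, 0.1]
width: 0.764
gripper_force: 0.0
```

```bash
python3 - <<'E'
from fit import *
np.set_printoptions(precision=4,suppress=True)
p=arm.get_image("side"); f=p["frame"].copy()
for v,P,z in(([.509,-.2805,.395],WE,0),([.5638,.1765,1.70],PL+IN,0)):
    for Q in P:
        c,s=np.cos(v[2]),np.sin(v[2]); W=Q@np.array([[c,s,0],[-s,c,0],[0,0,1]])+[v[0],v[1],z]
        for a,b in proj(p,W): 
            if 0<=a<640 and 0<=b<480: f[int(round(b)),int(round(a))]=[0,255,255]
f=cv2.resize(f[150:350,200:440],(720,600),interpolation=cv2.INTER_NEAREST)
cv2.imwrite("pics/s1.png",f[...,::-1])
need([.509,-.2805,.0235],down(.395-np.pi/2))
E
```

```text
clock 5.15 pos [ 0.5099 -0.2786  0.1517] F [0.0231 0.1495 0.7296] w 7.022302159172899 gf 0.0
dpos tool cm [-0.156   0.1385 12.8186] rot [0.0001 0.0002 0.0059]
```

View pics/s1.png

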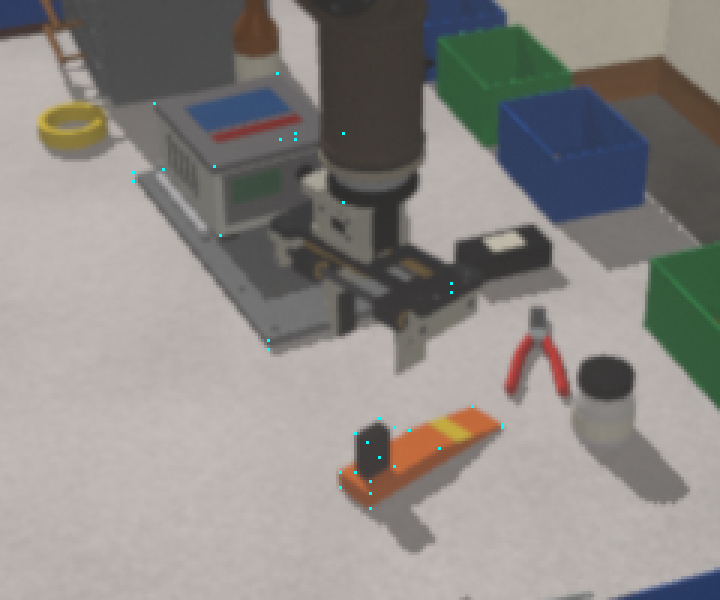

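The overlaid corner points match the wedge, plate and instrument outlines to within about a pixel. I'll descend and grip.

carry_out:
  claw: [7, 7, 7, 7, 7, 7, 7, 0, 0, 0, 0, 0, 0, 0]
  delta_pos:
    - [-0.1, 0.1, 3]
    - [0, 0, 3]
    - [0, 0, 3]
    - [0, 0, 2]
    - [0, 0, 1]
    - [0, 0, 0.7]
    - [0, 0, 0]
    - [0, 0, 0]
    - [0, 0, 0]
    - [0, 0, 0]
    - [0, 0, 0]
    - [0, 0, 0]
    - [0, 0, 0]
    - [0, 0, 0]
  angular:
    - [0, 0, 0.006]
    - [0, 0, 0]
    - [0, 0, 0]
    - [0, 0, 0]
    - [0, 0, 0]
    - [0, 0, 0]
    - [0, 0, 0]
    - [0, 0, 0]
    - [0, 0, 0]
    - [0, 0, 0]
    - [0, 0, 0]
    - [0, 0, 0]
    - [0, 0, 0]
    - [0, 0, 0]
  force: 45

```text
clock: 6.55
position: [0.5092, -0.28, 0.0247]
ee_rot: [-3.081, -0.613, 0.0]
force: [-0.1, 0.8, 0.2]
width: 0.205
gripper_force: 0.1
```

```bash
python3 - <<'E'
from fit import *
np.set_printoptions(precision=4,suppress=True)
need([.509,-.2805,.025],down(.395-np.pi/2))
E
```

```text
clock 6.55 pos [ 0.5092 -0.28    0.0247] F [-0.0746  0.7878  0.2306] w 1.8826919737582974 gf 0.13838435523211956
dpos tool cm [-0.0419  0.0395 -0.0261] rot [-0.0001 -0.     -0.0023]
```

carry_out:
  claw: [0, 0, 0, 0, 0, 0, 0, 0]
  delta_pos:
    - [0, 0, 0]
    - [0, 0, 0]
    - [0, 0, 0]
    - [0, 0, -0.5]
    - [0, 0, -2]
    - [0, 0, -3]
    - [0, 0, -2]
    - [0, 0, 0]
  angular:
    - [0, 0, 0]
    - [0, 0, 0]
    - [0, 0, 0]
    - [0, 0, 0]
    - [0, 0, 0]
    - [0, 0, 0]
    - [0, 0, 0]
    - [0, 0, 0]

```text
clock: 7.35
position: [0.5106, -0.2812, 0.1025]
ee_rot: [3.079, 0.612, 0.006]
force: [-0.7, 0.2, -1.4]
width: 0.197
gripper_force: 45.0
```

```bash
python3 - <<'E'
from fit import *
np.set_printoptions(precision=4,suppress=True)
s=arm.observe();p0=s["position"]
need([.5857,.0079,.10],down(1.70-np.pi/2))
F=np.array([.5638,.1765]);d=np.array([np.cos(1.70),np.sin(1.70)])
t=np.r_[F-.17*d,p0[2]];N=14
a0=.395-np.pi/2;a1=1.70-np.pi/2
ys=np.linspace(a0,a1,N+1)
for i in range(N): print(np.round(down(ys[i]).inv().apply((t-p0)/N)*100,2),(a0-a1)/N)
E
```

```text
clock 7.35 pos [ 0.5106 -0.2812  0.1025] F [-0.6597  0.2109 -1.4338] w 1.8095707925373739 gf 44.99627888202667
dpos tool cm [ 17.9941 -23.8417   0.2245] rot [ 0.0048 -0.0005 -1.3076]
[ 1.29 -1.7   0.  ] -0.09321428571428571
[ 1.44 -1.57  0.  ] -0.09321428571428571
[ 1.58 -1.43  0.  ] -0.09321428571428571
[ 1.71 -1.28  0.  ] -0.09321428571428571
[ 1.82 -1.11  0.  ] -0.09321428571428571
[ 1.92 -0.94  0.  ] -0.09321428571428571
[ 2.   -0.76  0.  ] -0.09321428571428571
[ 2.06 -0.57  0.  ] -0.09321428571428571
[ 2.1  -0.37  0.  ] -0.09321428571428571
[ 2.13 -0.18  0.  ] -0.09321428571428571
[2.13 0.02 0.  ] -0.09321428571428571
[2.12 0.22 0.  ] -0.09321428571428571
[2.09 0.42 0.  ] -0.09321428571428571
[2.04 0.61 0.  ] -0.09321428571428571
```

carry_out:
  claw: [0, 0, 0, 0, 0, 0, 0, 0, 0, 0, 0, 0, 0, 0, 0, 0]
  delta_pos:
    - [1.3, -1.7, 0]
    - [1.4, -1.6, 0]
    - [1.6, -1.4, 0]
    - [1.7, -1.3, 0]
    - [1.8, -1.1, 0]
    - [1.9, -0.9, 0]
    - [2, -0.8, 0]
    - [2.1, -0.6, 0]
    - [2.1, -0.4, 0]
    - [2.1, -0.2, 0]
    - [2.1, 0, 0]
    - [2.1, 0.2, 0]
    - [1, 0.4, 0]
    - [1, 0.6, 0]
    - [0, 0, 0]
    - [0, 0, 0]
  angular:
    - [0, 0, -0.093]
    - [0, 0, -0.093]
    - [0, 0, -0.093]
    - [0, 0, -0.093]
    - [0, 0, -0.093]
    - [0, 0, -0.093]
    - [0, 0, -0.093]
    - [0, 0, -0.093]
    - [0, 0, -0.093]
    - [0, 0, -0.093]
    - [0, 0, -0.093]
    - [0, 0, -0.093]
    - [0, 0, -0.093]
    - [0, 0, -0.094]
    - [0, 0, 0]
    - [0, 0, 0]

```text
clock: 8.95
position: [0.5825, -0.0132, 0.0991]
ee_rot: [-2.081, -2.352, 0.001]
force: [-0.6, -1.4, -2.1]
width: 0.196
gripper_force: 45.0
```

```bash
python3 - <<'E'
from fit import *
import pickle
np.set_printoptions(precision=4,suppress=True)
need([.5857,.0079,.0367],down(1.70-np.pi/2))
ps=[arm.get_image(n) for n in("top","side")]
z=arm.observe()["position"][2]-.0247
for p,n in zip(ps,("top","side")):
    r=arm.trace("wedge",p)[:1]
    for l in("wedge_tip","wedge"):
        for q in arm.place_of(l,p)[:2]: print(n,l,q["conf"],np.array(q["centre"])*[640,480],onz(p,q["centre"],z))
    if r: print(r[0]["conf"],np.array(r[0]["centre"])*[640,480],r[0]["region"].sum())
f=np.hstack([cv2.resize(ps[0]["frame"][160:330,170:370],(400,340)),cv2.resize(ps[1]["frame"][150:320,200:400],(400,340))])
cv2.imwrite("pics/c2.png",f[...,::-1])
E
```

```text
clock 8.95 pos [ 0.5825 -0.0132  0.0991] F [-0.5983 -1.4353 -2.0602] w 1.7965523784181052 gf 44.9959659576416
dpos tool cm [2.0535 0.577  6.2423] rot [-0.0011 -0.     -0.007 ]
top wedge_tip 0.65 [268.224 234.912] [0.566  0.1294 0.0747]
0.56 [273.088 228.192] 46
side wedge_tip 0.84 [299.008 215.28 ] [0.5693 0.1272 0.0747]
side wedge_tip 0.48 [295.168 224.88 ] [0.5387 0.0728 0.0747]
side wedge 0.88 [318.08  234.288] [ 0.5889 -0.008   0.0747]
0.8 [316.416 229.392] 292
```

View pics/c2.png

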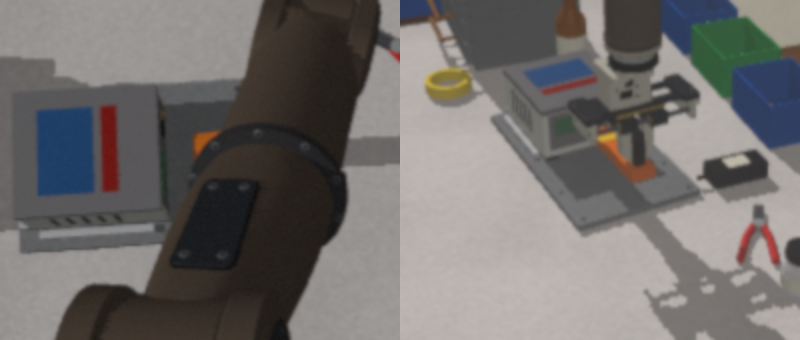

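carry_out:
  claw: [0, 0, 0, 0, 0, 0, 0]
  delta_pos:
    - [0.5, 0.5, 1]
    - [0.5, 0, 2]
    - [0, 0, 2]
    - [0, 0, 0.7]
    - [0, 0, 0]
    - [0, 0, 0]
    - [0, 0, 0]
  angular:
    - [0, 0, -0.007]
    - [0, 0, 0]
    - [0, 0, 0]
    - [0, 0, 0]
    - [0, 0, 0]
    - [0, 0, 0]
    - [0, 0, 0]

```text
clock: 10.05
position: [0.5876, -0.0023, 0.0436]
ee_rot: [2.07, 2.362, 0.002]
force: [-0.2, 0.5, -1.3]
width: 0.193
gripper_force: 45.0
```

```bash
python3 - <<'E'
from fit import *
import pickle
np.set_printoptions(precision=4,suppress=True)
need([.5857,.0079,.0367],down(1.70-np.pi/2))
print(arm.observe()["ft_torque"])
E
```

```text
clock 10.05 pos [ 0.5876 -0.0023  0.0436] F [-0.2162  0.4828 -1.3237] w 1.7707075107172727 gf 44.99623417854309
dpos tool cm [ 1.0402 -0.0505  0.6879] rot [0.0015 0.0001 0.0026]
[-0.1253  0.0774 -0.0069]
```

carry_out:
  claw: [0, 0, 0, 0]
  delta_pos:
    - [0, 0, 0.3]
    - [0, 0, 0.3]
    - [0, 0, 0.1]
    - [0, 0, 0]
  angular:
    - [0, 0, 0]
    - [0, 0, 0]
    - [0, 0, 0]
    - [0, 0, 0]

```text
clock: 10.45
position: [0.5872, -0.0022, 0.0367]
ee_rot: [2.07, 2.363, 0.002]
force: [-2.6, -0.2, 9.6]
width: 0.191
gripper_force: 45.0
```

```bash
python3 - <<'E'
from fit import *
np.set_printoptions(precision=4,suppress=True)
p=arm.get_image("side")
for l,z in(("wedge_tip",.012),("front_edge",.02),("foot_front_right",.012),("foot_front_left",.012),("wedge",.012)):
    for q in arm.place_of(l,p)[:2]: print(l,round(q["conf"],2),np.array(q["centre"])*[640,480],onz(p,q["centre"],z))
f=cv2.resize(p["frame"][175:265,235:355],(800,600),interpolation=cv2.INTER_CUBIC)
cv2.imwrite("pics/s3.png",f[...,::-1])
s=arm.observe();print(s["clock"],s["position"],s["force"],s["ft_torque"])
E
```

```text
wedge_tip 0.6 [301.312 229.008] [0.5788 0.1385 0.012 ]
front_edge 0.77 [294.976 221.904] [0.5691 0.1789 0.02  ]
foot_front_right 0.73 [369.472 237.888] [0.7728 0.0024 0.012 ]
foot_front_left 0.65 [275.072 230.112] [0.4926 0.1645 0.012 ]
wedge 0.68 [314.688 249.024] [0.5809 0.0058 0.012 ]
wedge 0.49 [357.888 358.176] [ 0.5211 -0.4854  0.012 ]
10.75 [ 0.5873 -0.0022  0.0367] [-2.4983  0.1267  9.7598] [-0.0921  0.7108  0.0486]
```

View pics/s3.png

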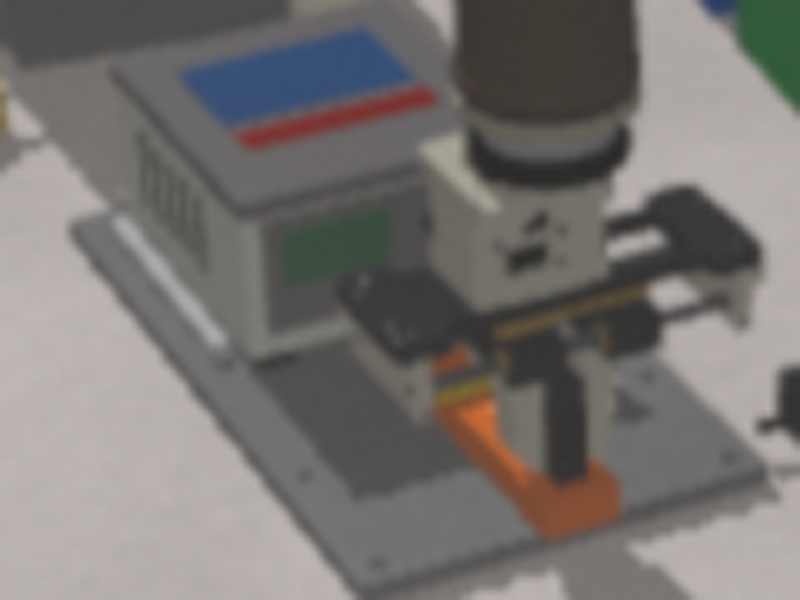

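Side view: wedge flat on the plate, its rear corners at crop (548,535) and (618,510). It may sit slightly right of the plate's centreline, so I'll overlay the model to check.

```bash
python3 - <<'E'
from fit import *
p=arm.get_image("side")
k=8;x0,y0,x1,y1=250,190,350,265
f=cv2.resize(p["frame"][y0:y1,x0:x1],None,fx=k,fy=k,interpolation=cv2.INTER_CUBIC)
def draw(v,pts,z,segs,col):
    c,s=np.cos(v[2]),np.sin(v[2]); W=np.array(pts)*1e-3@np.array([[c,s,0],[-s,c,0],[0,0,1]])+[v[0],v[1],z]
    q=((proj(p,W)-[x0,y0]+.5)*k)
    for a,b in segs: cv2.line(f,tuple(int(t) for t in q[a]),tuple(int(t) for t in q[b]),col,1,cv2.LINE_AA)
loop=[(0,1),(1,2),(2,3),(3,0)]
V=[.5638,.1765,1.70]
draw(V,[[-200,-110,12],[-200,110,12],[200,110,12],[200,-110,12]],0,loop,(0,255,255))
draw(V,[[0,-80,20],[0,80,20],[0,80,111],[0,-80,111]],0,loop,(255,0,255))
draw(V,[[-200,0,12],[0,0,12]],0,[(0,1)],(255,255,0))
w=[.5872,-.0022,1.70]
draw(w,[[-25,-20,0],[-25,20,0],[-25,20,20],[-25,-20,20]],.012,loop,(0,255,0))
draw(w,[[-25,20,20],[65,20,20],[150,20,3]],.012,[(0,1),(1,2)],(0,255,0))
cv2.imwrite("pics/s4.png",f[...,::-1])
E
```

```text
(no output)
```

View pics/s4.png

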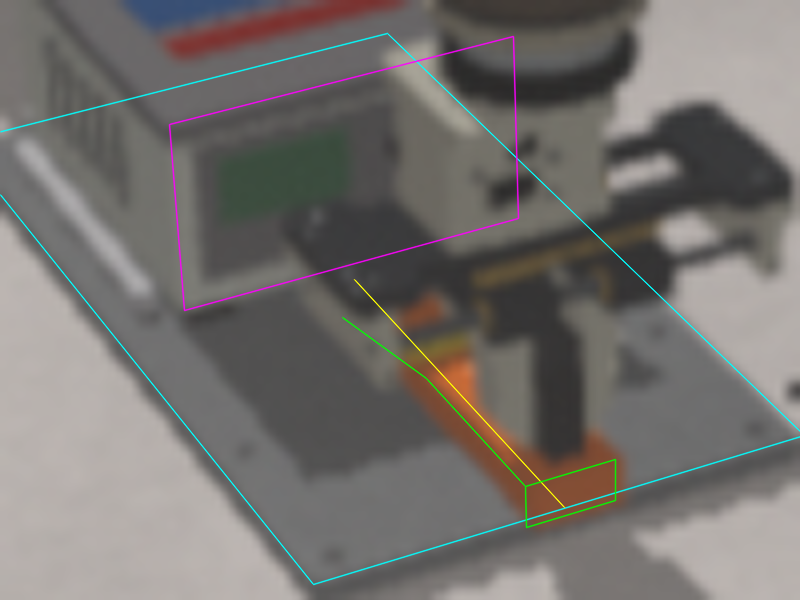

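The plate and instrument overlays fit. The wedge sits within about 2 mm of the centreline and is aligned. I'll push 50 mm.

carry_out:
  claw: [0, 0, 0, 0, 0, 0, 0, 0, 0, 0, 0]
  delta_pos:
    - [0.3, 0, 0]
    - [0.5, 0, 0]
    - [0.6, 0, 0]
    - [0.6, 0, 0]
    - [0.6, 0, 0]
    - [0.6, 0, 0]
    - [0.6, 0, 0]
    - [0.5, 0, 0]
    - [0.4, 0, 0]
    - [0.3, 0, 0]
    - [0, 0, 0]
  angular:
    - [0, 0, 0]
    - [0, 0, 0]
    - [0, 0, 0]
    - [0, 0, 0]
    - [0, 0, 0]
    - [0, 0, 0]
    - [0, 0, 0]
    - [0, 0, 0]
    - [0, 0, 0]
    - [0, 0, 0]
    - [0, 0, 0]

```text
clock: 11.9
position: [0.5815, 0.0465, 0.0367]
ee_rot: [2.069, 2.36, 0.002]
force: [0.9, -2.3, 5.7]
width: 0.194
gripper_force: 45.0
```

```bash
cat > st.py <<'E'
from fit import *
np.set_printoptions(precision=4,suppress=True)
s=arm.observe();F=np.array([.5638,.1765]);d=np.array([np.cos(1.70),np.sin(1.70)]);n=np.array([-d[1],d[0]])
q=s["position"][:2]-F
print(s["clock"],"plate x,y mm",q@d*1e3,q@n*1e3,"z",s["position"][2],"Fx,Fy,Fz",s["force"][:2]@d,s["force"][:2]@n,s["force"][2],"tq",s["ft_torque"],"rot",(R.from_rotvec(s["ee_rot"]).inv()*down(1.70-np.pi/2)).as_rotvec())
E
python3 st.py
```

```text
11.9 plate x,y mm -131.23180400034985 -0.8388409256145958 z 0.03671938409200455 Fx,Fy,Fz -2.369730258006339 -0.5558610825814059 5.7219498629907655 tq [-0.5373  0.0326 -0.0117] rot [0.0026 0.001  0.002 ]
```

Friction is about 2.4 N, with no contact yet. Pushing on in small steps.

carry_out:
  claw: [0, 0, 0, 0, 0]
  delta_pos:
    - [0.2, 0, 0]
    - [0.2, 0, 0]
    - [0.2, 0, 0]
    - [0.2, 0, 0]
    - [0, 0, 0]
  angular:
    - [0, 0, 0]
    - [0, 0, 0]
    - [0, 0, 0]
    - [0, 0, 0]
    - [0, 0, 0]

```text
clock: 12.4
position: [0.5805, 0.054, 0.0367]
ee_rot: [2.07, 2.36, 0.002]
force: [1.3, -3.4, 6.4]
width: 0.195
gripper_force: 45.0
```

```bash
python3 st.py
```

```text
12.4 plate x,y mm -123.63827911536544 -0.7864221052465287 z 0.03670832247665029 Fx,Fy,Fz -3.5582111674219368 -0.8011411359454013 6.362075896737107 tq [-0.662   0.03    0.0712] rot [0.0026 0.0012 0.0015]
```

carry_out:
  claw: [0, 0, 0, 0]
  delta_pos:
    - [0.2, 0, 0]
    - [0.2, 0, 0]
    - [0.2, 0, 0]
    - [0, 0, 0]
  angular:
    - [0, 0, 0]
    - [0, 0, 0]
    - [0, 0, 0]
    - [0, 0, 0]

```text
clock: 12.8
position: [0.5801, 0.0575, 0.0368]
ee_rot: [2.071, 2.356, -0.0]
force: [2.2, -11.7, 6.5]
width: 0.193
gripper_force: 45.0
```

```bash
python3 st.py
```

```text
12.8 plate x,y mm -120.07964977559243 -0.8434113139403031 z 0.03679319503437935 Fx,Fy,Fz -11.900135813248943 -0.6645983817196026 6.51331944828968 tq [-1.7888 -0.0871 -0.018 ] rot [ 0.003   0.0036 -0.0005]
```

carry_out:
  claw: [0, 0, 0, 0, 0, 0]
  delta_pos:
    - [0.2, 0, 0]
    - [0.2, 0, 0]
    - [0.2, 0, 0]
    - [0.2, 0, 0]
    - [0.2, 0, 0]
    - [0, 0, 0]
  angular:
    - [0, 0, 0]
    - [0, 0, 0]
    - [0, 0, 0]
    - [0, 0, 0]
    - [0, 0, 0]
    - [0, 0, 0]

```text
clock: 13.4
position: [0.579, 0.0666, 0.0369]
ee_rot: [2.071, 2.355, -0.001]
force: [2.1, -12.5, 6.3]
width: 0.191
gripper_force: 45.0
```

```bash
python3 st.py; python3 - <<'E'
from fit import *
p=arm.get_image("side"); save(p,"s5full.png")
cv2.imwrite("pics/s5.png",cv2.resize(p["frame"][180:255,250:350],None,fx=8,fy=8,interpolation=cv2.INTER_CUBIC)[...,::-1])
E
```

```text
13.4 plate x,y mm -110.93576711426981 -0.9390412937958434 z 0.03688981559927769 Fx,Fy,Fz -12.65245605743899 -0.49746836353205204 6.296895516033508 tq [-2.2044 -0.2275  0.0039] rot [ 0.0033  0.0043 -0.0014]
```

View pics/s5.png

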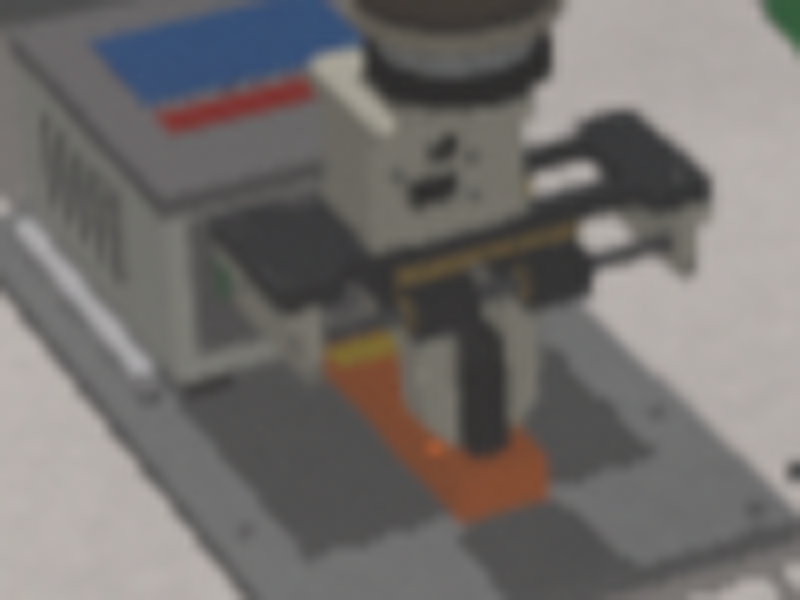

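Side view: edge is at the start of the band (crop 360,345), gripper clear of the instrument. I'll measure lift and slip by tracking instrument features against the first picture.

```bash
cat > lift.py <<'E'
from fit import *
import pickle
from scipy.optimize import least_squares
ps,D=pickle.load(open("d.pkl","rb")); V=[.5638,.1765,1.70]
c,s=np.cos(V[2]),np.sin(V[2]); A=np.array([[c,-s,0],[s,c,0],[0,0,1]]); t=np.array([V[0],V[1],0])
def hit(o,d): # plate-frame ray with instrument faces
    o=A.T@(o-t); d=A.T@d; best=None
    for ax,val in((2,.111),(1,.08),(1,-.08),(0,0.)):
        k=(val-o[ax])/d[ax]; X=o+k*d
        if k>0 and -.002<X[0]<.182 and -.082<X[1]<.082 and .018<X[2]<.113 and(best is None or k<best[0]): best=(k,X)
    return best and best[1]
def mot(X,v): # slide x,y, pitch about rear bottom edge, yaw
    P=np.array([.18,0,.012]); q=X-P; cp,sp=np.cos(v[2]),np.sin(v[2])
    q=np.c_[q[:,0]*cp+q[:,2]*sp,q[:,1],-q[:,0]*sp+q[:,2]*cp]
    cy,sy=np.cos(v[3]),np.sin(v[3]); q=np.c_[q[:,0]*cy-q[:,1]*sy,q[:,0]*sy+q[:,1]*cy,q[:,2]]
    return q+P+[v[0],v[1],0]
obs=[]
for n in("side","top"):
    p0=ps[n]; p1=arm.get_image(n)
    g0,g1=[cv2.cvtColor(p["frame"],cv2.COLOR_RGB2GRAY) for p in(p0,p1)]
    m=cv2.dilate(np.uint8(D[n,"instrument"])*255,np.ones((3,3)))
    f=cv2.goodFeaturesToTrack(g0,60,.02,4,mask=m)
    L=dict(winSize=(9,9),maxLevel=2)
    q,st,_=cv2.calcOpticalFlowPyrLK(g0,g1,f,None,**L); b,sb,_=cv2.calcOpticalFlowPyrLK(g1,g0,q,None,**L)
    X=[];Q=[];F=[]
    for a,e,r,k in zip(f[:,0],q[:,0],b[:,0],st[:,0]):
        x=hit(*ray(p0,a/[640,480]))
        if k and x is not None and np.linalg.norm(a-r)<.2 and np.linalg.norm(e-a)<7: X.append(x);Q.append(e);F.append(a)
    obs.append((p0,np.array(X),np.array(Q)-np.array(F)))
def res(v): return np.concatenate([(proj(p,mot(X,v)@A.T+t)-proj(p,X@A.T+t)-dq).ravel() for p,X,dq in obs])
r=least_squares(res,[0,0,0,0],loss="soft_l1",f_scale=.15,x_scale=[1e-3,1e-3,1e-2,1e-2])
v=r.x; sd=np.sqrt(np.diag(np.linalg.inv(r.jac.T@r.jac)))*.2
print("n",[len(o[1]) for o in obs],"slide mm",v[:2]*1e3,"front edge lift",.18*v[2]*1e3,"foot ctr lift",.17*v[2]*1e3,"+-",.17*sd[2]*1e3,"yaw",v[3],"med res px",np.median(abs(res(v))))
print(arm.observe()["clock"])
E
python3 lift.py
```

```text
Traceback (most recent call last):
  File "lift.py", line 31, in <module>
    r=least_squares(res,[0,0,0,0],loss="soft_l1",f_scale=.15,x_scale=[1e-3,1e-3,1e-2,1e-2])
  File "lift.py", line 30, in res
    def res(v): return np.concatenate([(proj(p,mot(X,v)@A.T+t)-proj(p,X@A.T+t)-dq).ravel() for p,X,dq in obs])
                                               ~~~^^^^^
  File "lift.py", line 13, in mot
    P=np.array([.18,0,.012]); q=X-P; cp,sp=np.cos(v[2]),np.sin(v[2])
                                ~^~
ValueError: operands could not be broadcast together with shapes (0,) (3,)
```

```bash
sed -i 's/<.2 and/<.5 and/; s/    obs.append(\(.*\))$/    print(n,len(f),st.sum(),len(X))\n    if len(X): obs.append(\1)/; s/60,.02,4/80,.01,3/' lift.py; python3 lift.py
```

```text
side 46 45 13
top 45 29 2
n [13, 2] slide mm [1.19451677 0.0850956 ] front edge lift 3.0442010834531854 foot ctr lift 2.87507880103912 +- 0.748047611877488 yaw -0.0024796047016771463 med res px 0.2634554305546146
13.65
```

carry_out:
  claw: [0, 0, 0, 0, 0, 0, 0]
  delta_pos:
    - [0.2, 0, 0]
    - [0.2, 0, 0]
    - [0.2, 0, 0]
    - [0.2, 0, 0]
    - [0.2, 0, 0]
    - [0.2, 0, 0]
    - [0, 0, 0]
  angular:
    - [0, 0, 0]
    - [0, 0, 0]
    - [0, 0, 0]
    - [0, 0, 0]
    - [0, 0, 0]
    - [0, 0, 0]
    - [0, 0, 0]

```text
clock: 14.35
position: [0.5775, 0.0787, 0.0369]
ee_rot: [2.071, 2.355, -0.0]
force: [2.9, -11.8, 5.1]
width: 0.191
gripper_force: 45.0
```

```bash
python3 st.py; sed -i 's/cv2.cvtColor(p\["frame"\],cv2.COLOR_RGB2GRAY)/cv2.createCLAHE(4,(16,16)).apply(cv2.cvtColor(p["frame"],cv2.COLOR_RGB2GRAY))/; s/(9,9)/(13,13)/' lift.py; python3 lift.py; python3 - <<'E'
from fit import *
p=arm.get_image("side")
for l in("foot_front_left","front_edge","wedge_tip","wedge","instrument"):
    print(l,[(round(q["conf"],2),np.array(q["centre"])*[640,480]) for q in arm.place_of(l,p)[:2]])
cv2.imwrite("pics/s6.png",cv2.resize(p["frame"][180:255,250:350],None,fx=8,fy=8,interpolation=cv2.INTER_CUBIC)[...,::-1])
E
```

```text
14.35 plate x,y mm -98.79364136695999 -0.942637861308578 z 0.036856870906066895 Fx,Fy,Fz -12.046938282599012 -1.4050505670342026 5.106045010808564 tq [-2.1391 -0.2379 -0.0043] rot [ 0.0032  0.0041 -0.0013]
side 60 60 18
top 80 79 6
n [18, 6] slide mm [1.72758026 1.11452552] front edge lift 5.34268930518235 foot ctr lift 5.0458732326722195 +- 0.5765546276152334 yaw 0.002872757247484736 med res px 0.24772345135205853
14.45
foot_front_left [(0.72, array([273.408, 225.888]))]
front_edge [(0.77, array([296.576, 220.416]))]
wedge_tip []
wedge [(0.74, array([224.192, 194.88 ])), (0.59, array([305.088, 238.176]))]
instrument [(0.55, array([285.12, 211.2 ])), (0.39, array([295.808, 227.424]))]
```

View pics/s6.png

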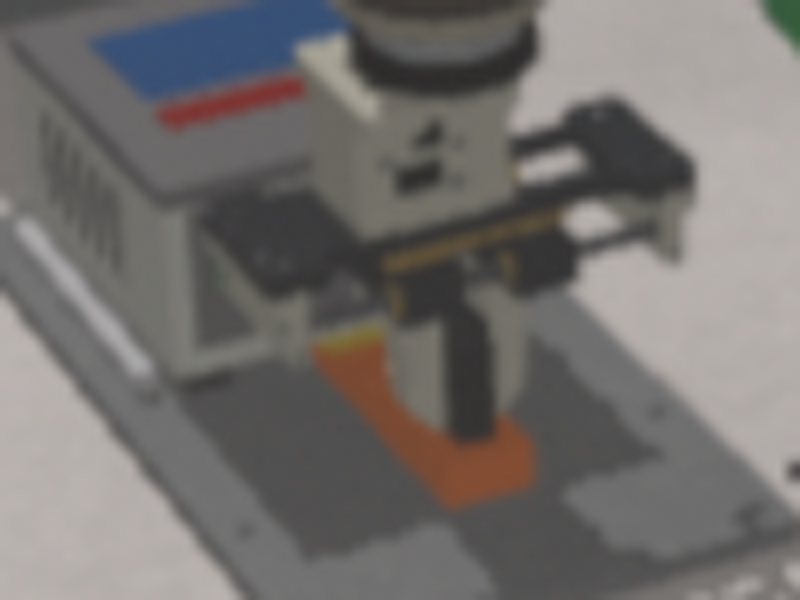

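```bash
cat > ecc.py <<'E'
import sys
exec(open("lift.py").read().split("obs=[]")[0])
p1=arm.get_image("side"); p0=ps["side"]
g0=cv2.cvtColor(p0["frame"],cv2.COLOR_RGB2GRAY)
gs={"s5":cv2.cvtColor(cv2.imread("pics/s5full.png"),cv2.COLOR_BGR2GRAY),"now":cv2.cvtColor(p1["frame"],cv2.COLOR_RGB2GRAY)}
pts={"lidFL":[0,.08,.111],"lidRL":[.18,.08,.111],"botFL":[0,.08,.02],"sideM":[.06,.08,.07],"label":[.06,.04,.111],"botM":[.09,.08,.024]}
for nm,g in gs.items():
    dq=[];X=[]
    for k,x in pts.items():
        q=proj(p0,(np.array(x)@A.T+t))[0]; a,b=np.int32(np.round(q)); h=8
        T=g0[b-h:b+h+1,a-h:a+h+1]; W=np.float32([[1,0,a-h],[0,1,b-h]])
        try: cc,W=cv2.findTransformECC(T,g,W,cv2.MOTION_TRANSLATION,(3,200,1e-5),None,1)
        except cv2.error: print(k,"fail");continue
        dd=W[:,2]-[a-h,b-h]; pr=proj(p0,mot(np.array([x]),[.003,0,5/170,0])@A.T+t)[0]-q
        print(nm,k,round(cc,3),dd,"pred(slide3,lift5)",pr)
        if cc>.9: dq.append(dd);X.append(x)
    X=np.array(X);dq=np.array(dq)
    res=lambda v:(proj(p0,mot(X,[v[0],v[1],v[2],0])@A.T+t)-proj(p0,X@A.T+t)-dq).ravel()
    r=least_squares(res,[0,0,0],loss="soft_l1",f_scale=.1,x_scale=[1e-3,1e-3,1e-2])
    print(nm,"slide",r.x[:2]*1e3,"foot lift",r.x[2]*170,res(r.x).round(2))
E
python3 ecc.py
```

```text
s5 lidFL 0.96 [-0.60678101 -1.07243347] pred(slide3,lift5) [-0.80130236 -2.14898739]
s5 lidRL 0.997 [-0.05171204  0.02319336] pred(slide3,lift5) [-0.58634849 -0.63935158]
s5 botFL 0.98 [-0.49200439 -0.7129364 ] pred(slide3,lift5) [-0.47885304 -1.76305776]
s5 sideM 0.978 [-0.67160034 -0.96109009] pred(slide3,lift5) [-0.59389455 -1.47679808]
s5 label 0.992 [-0.5050354  -0.85255432] pred(slide3,lift5) [-0.74216215 -1.60944831]
s5 botM 0.994 [-0.25631714 -0.28987122] pred(slide3,lift5) [-0.41430534 -1.06598393]
s5 slide [-1.081988    1.35562792] foot lift 3.8375601882934807 [ 0.01 -0.05 -0.42 -0.06  0.14 -0.08  0.22  0.34 -0.04  0.11 -0.06 -0.01]
now lidFL 0.921 [-0.81665039 -1.78520203] pred(slide3,lift5) [-0.80130236 -2.14898739]
now lidRL 0.995 [-0.08840942 -0.01760864] pred(slide3,lift5) [-0.58634849 -0.63935158]
now botFL 0.957 [-0.8203125  -1.13652039] pred(slide3,lift5) [-0.47885304 -1.76305776]
now sideM 0.97 [-1.07841492 -1.62338257] pred(slide3,lift5) [-0.59389455 -1.47679808]
now label 0.988 [-0.84429932 -1.46948242] pred(slide3,lift5) [-0.74216215 -1.60944831]
now botM 0.992 [-0.34835815 -0.38220215] pred(slide3,lift5) [-0.41430534 -1.06598393]
now slide [-2.11607989  2.03375996] foot lift 6.3120594585077585 [-0.08 -0.03 -0.6  -0.01  0.33 -0.15  0.42  0.63  0.03  0.28 -0.09 -0.09]
```

```bash
cat > ecc2.py <<'E'
exec(open("lift.py").read().split("obs=[]")[0])
obs=[]
for n in("side","top"):
    p0=ps[n];p1=arm.get_image(n); 
    c0,c1=[cv2.cvtColor(p["frame"],cv2.COLOR_RGB2LAB) for p in(p0,p1)]
    for ch in(0,1,2):
      for x,h in(([.05,.0,.111],9),([.07,.03,.111],8),([.03,.05,.111],7),([.06,-.04,.111],8)):
        q=proj(p0,(np.array(x)@A.T+t))[0]; a,b=np.int32(np.round(q))
        W=np.float32([[1,0,a-h],[0,1,b-h]])
        try: cc,W=cv2.findTransformECC(c0[b-h:b+h+1,a-h:a+h+1,ch],c1[...,ch],W,cv2.MOTION_TRANSLATION,(3,200,1e-5),None,3)
        except cv2.error: continue
        dd=W[:,2]-[a-h,b-h]
        if cc>.97: print(n,ch,x,round(cc,3),dd); obs.append((p0,np.array([x]),dd))
res=lambda v:np.concatenate([(proj(p,mot(X,[v[0],v[1],v[2],0])@A.T+t)-proj(p,X@A.T+t)-dq).ravel() for p,X,dq in obs])
r=least_squares(res,[0,0,0],loss="soft_l1",f_scale=.1,x_scale=[1e-3,1e-3,1e-2])
print("slide",r.x[:2]*1e3,"foot lift",r.x[2]*170,np.median(abs(res(r.x))))
E
python3 ecc2.py; python3 st.py
```

```text
side 0 [0.07, 0.03, 0.111] 0.993 [-0.78274536 -1.47653198]
side 1 [0.07, 0.03, 0.111] 0.998 [-0.84765625 -1.40449524]
side 1 [0.03, 0.05, 0.111] 0.994 [-0.88580322 -1.28614807]
side 2 [0.05, 0.0, 0.111] 0.992 [-9.13101196  0.74890137]
side 2 [0.07, 0.03, 0.111] 0.999 [-0.52859497 -1.34217834]
side 2 [0.03, 0.05, 0.111] 0.978 [-0.51803589 -1.1955719 ]
top 1 [0.05, 0.0, 0.111] 0.985 [ -2.96885681 -10.90434265]
top 1 [0.06, -0.04, 0.111] 0.999 [-2.57952881 -0.04223633]
top 2 [0.06, -0.04, 0.111] 0.998 [-2.53388977 -0.07995605]
slide [ 4.91378831 -0.14716743] foot lift 2.4554957926435574 0.1680320162984401
14.9 plate x,y mm -98.82971474639541 -0.9244511345505163 z 0.03683757916635888 Fx,Fy,Fz -13.668400849364719 -1.2518669103762392 5.8957150218679795 tq [-1.994  -0.2542 -0.0841] rot [ 0.0032  0.004  -0.0014]
```

carry_out:
  claw: [0, 0, 0, 0, 0]
  delta_pos:
    - [0.15, 0, 0]
    - [0.15, 0, 0]
    - [0.15, 0, 0]
    - [0.1, 0, 0]
    - [0, 0, 0]
  angular:
    - [0, 0, 0]
    - [0, 0, 0]
    - [0, 0, 0]
    - [0, 0, 0]
    - [0, 0, 0]

```text
clock: 15.4
position: [0.5767, 0.0839, 0.0368]
ee_rot: [2.072, 2.355, -0.001]
force: [3.1, -13.2, 6.4]
width: 0.192
gripper_force: 45.0
```

```bash
python3 st.py; sed -i 's/if cc>.97:/if cc>.97 and abs(dd).max()<5:/' ecc2.py; python3 ecc2.py; python3 - <<'E'
from fit import *
p=arm.get_image("side"); k=8;x0,y0=250,180
f=cv2.resize(p["frame"][180:255,250:350],None,fx=8,fy=8,interpolation=cv2.INTER_CUBIC)
cv2.imwrite("pics/s7.png",f[...,::-1])
E
```

```text
15.4 plate x,y mm -93.47662066006193 -0.9078528499202164 z 0.03682808252016849 Fx,Fy,Fz -13.444223995919081 -1.3956787646925206 6.4362755542321 tq [-2.1837 -0.211  -0.007 ] rot [ 0.0032  0.0042 -0.0015]
side 0 [0.07, 0.03, 0.111] 0.992 [-0.69897461 -1.72691345]
side 1 [0.07, 0.03, 0.111] 0.999 [-0.74346924 -1.64949036]
side 1 [0.03, 0.05, 0.111] 0.995 [-0.79446411 -1.54373169]
side 2 [0.07, 0.03, 0.111] 0.999 [-0.50680542 -1.58531189]
top 1 [0.06, -0.04, 0.111] 0.999 [-2.82629395 -0.15621948]
top 2 [0.06, -0.04, 0.111] 0.997 [-2.78436279 -0.16569519]
slide [ 3.59523874 -0.13119838] foot lift 4.78528219737865 0.055711128472154314
```

View pics/s7.png

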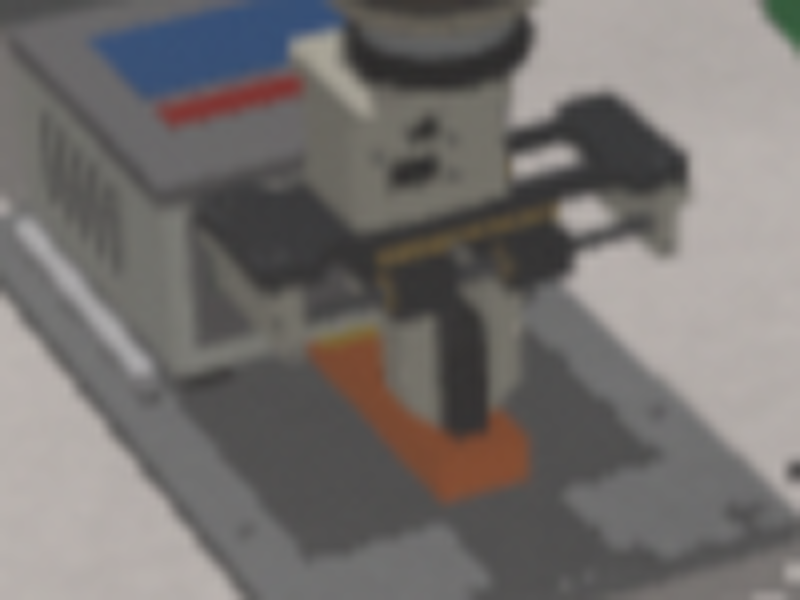

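The silhouette and force estimates agree: slip 3.6 mm, foot lift 4.8 mm, edge on the band. One last small push, then settle.

carry_out:
  claw: [0, 0, 0, 0, 0]
  delta_pos:
    - [0.15, 0, 0]
    - [0, 0, 0]
    - [0, 0, 0]
    - [0, 0, 0]
    - [0, 0, 0]
  angular:
    - [0, 0, 0]
    - [0, 0, 0]
    - [0, 0, 0]
    - [0, 0, 0]
    - [0, 0, 0]

```text
clock: 16.05
position: [0.5766, 0.0854, 0.0368]
ee_rot: [2.072, 2.355, -0.001]
force: [3.0, -13.3, 5.9]
width: 0.195
gripper_force: 45.0
```

```bash
python3 st.py; python3 ecc2.py | tail -1; python3 -c "
from cell import arm
print(arm.sign_off())"
```

```text
16.05 plate x,y mm -91.99467891299462 -0.9089540203008305 z 0.03683455045967152 Fx,Fy,Fz -13.613909354232332 -1.237280994542762 5.880044166869915 tq [-2.1769 -0.2106 -0.0368] rot [ 0.0032  0.0041 -0.0015]
slide [ 3.69422499 -0.07926094] foot lift 5.063885516305734 0.038463197031632035
the job is handed in; nothing more can be done
None
```

Job handed in at about 16 s: the wedge is held flat under the instrument's front edge, on the yellow band, with the front feet measured about 5 mm clear; the instrument slipped back about 3.7 mm, within the 4 mm allowed.

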